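# Find the fullest seasoning tin by its heft and hold it up

## Robot

A 7-joint arm with a two-finger parallel gripper is mounted at the origin on the work surface; the furniture and walls round the work are solid. World frame = base frame: x ahead of the robot, y to its left, z up, the work surface at z = 0. Lengths are in m, angles in rad, forces in N, time in s.
With the tool pointing down it reaches from about 0.425 to 0.925 m from the base axis. Payload 6.8 kg.
Tool frame: the origin (TCP) lies on the centre line of the jaws, within the pads' length; the fingertips stand 25 mm ahead of it and the grasp point (between the pads) lies 6 mm ahead of it; z points along the fingers, y is the direction in which the jaws open and shut (so a half turn about z gives the same grasp; the last joint's range is limited). The gripper opens to 85 mm and grips with 20 to 120 N. Pads are 22 mm wide; open, the fingers measure 114 mm over their backs; the gripper's body (76 mm by 85 mm) begins 54 mm behind the grasp point. The pads swing forward as they close: fully open they stand 13 mm farther back than shut.
Start: joints at [-1.457, 0.477, 0.022, 1.555, -0.011, 1.109, -0.083], TCP at [0.148, 0.658, 0.256] pointing down, gripper open.
Joint ranges: [-2.96, 2.96], [-0.34, 2.1], [-1.41, 1.46], [0.24, 2.44], [-1.37, 4.51], [0.17, 1.92], [-2.96, 2.96]. Speed limits (rad/s): [2.39, 2.39, 3.14, 3.14, 3.14, 3.14, 3.14].

## Interface

Orientations are given as a unit quaternion [w, x, y, z].
In Python, from station import status, cams, order, models gives the robot as it stands.
- The arm moves only by the tool move_arm, never from a script. Its argument "steps" is one flat list of numbers, 7 for each row, row after row: the gripper's target within -1 to 1 (fully open at 1, half-way at 0, shut at -1), then the shift along the world's x, y, z in cm, then the turn, a rotation vector about the world's x, y, z in degrees. A call has 1 to 8 rows; each row shifts and turns the commanded pose from where the row before left it; what a row does not reach is not made up. A row lasts 1/10 s, in which the tool goes at most 50 mm and 8.59 degrees, less where a joint would pass 70% of its speed; a pose out of reach is approached as far as the arm can. A call with a gripper value outside its range is refused whole. The fingers move at their own pace and stop on an object; "newtons" is the grip in N (left out, the last holds). Time passes only in rows, so rows that do not move let the fingers close. It gives the time, the measured TCP pose, the force and the opening at its end, in the units of the state.
- status.get_obs(): the state, without advancing time (a new reading comes with each control period).
- cams.read_camera(name): name is "scene" or "top"; returns a dict with "pixels" (480x640x3 uint8, red, green, blue), "mtx" (3x3 intrinsics, pixels), "T" (4x4, takes a point from camera to world coordinates). Camera axes: x right, y down, z forward; pixel columns grow to the right and rows downward; lengths in m; the calibration is good to about 2 mm. A picture is of the moment at which its call begins. There is no depth.
- order.hand_in(): hands the job in, once; it reports no verdict.
Trained networks look in the newest picture that a camera, given by its name, has taken for a name from the list of things; names that differ only in an ending like _2 or _b are one class to them, and where a whole thing is asked for, a point or a joint stands for the part that bears it (a point fixed in the world has none). Each returns a list of dicts, best first, with "score" (0 to 1); they miss things now and then, are a little off and sometimes report something else, mostly with a low value. They report only what shows in the picture. A call takes as long as a camera call. They do not tell look-alikes from the thing itself.
- models.silhouettes(camera, query): "region" (480x640 bool, what is visible of it) and "box" ([centre column, centre row, width, height] in pixels, round what is visible of it).
- models.place_of(camera, query): "position" ([row, column] in pixels: a listed point, or the origin of a listed thing).
The state is a dict: "t": time; "q": joint angles; "joint_vel": joint speeds; "joint_torque": joint torques, N m; "eef_pos": TCP position; "tool_rot": TCP orientation; "contact_force": force on the tool from outside, world axes, zero at the start; "torque": the same for the moment, N m; "gripper_width": opening from 0.0 (shut) to 1.0 (fully open).
Only numpy, scipy, OpenCV 4.12 (cv2) and the standard library are available. Lean on these libraries where they do the work, as an engineer would, in place of code of your own. Each camera call takes 0.05 s, during which the arm holds its last target.

## Task

The tongs have been left lying across three closed metal tins that look alike; lay the tongs flat on the cutting board just to the left of the open seasoning box. Then find out by feel which tin is fullest: lift all three, one at a time, clear out of their holes and set each back down into its rack hole before lifting another. The job ends with the gripper still holding the heaviest tin, upright and still, its underside about 20 cm above the table, the two lighter ones standing in the rack, and nothing around knocked away or over.

Things in the scene. Friction and masses are not known exactly. Their poses are not given: they have to be found in the camera images.
- tin_a: one of three closed tins that look alike: bare-metal cylinder 54 mm wide, 110 mm tall, tight lid on the top 30 mm (stays on, may be gripped), chamfered foot. Origin: centre of the underside, z up. Stands in any rack hole, its top 119 mm above the table, 77 mm of it above the rack. Each tin weighs 0.17 to 0.7 kg; the heaviest is at least 0.15 kg heavier than the others.
- tin_b: one of three closed tins that look alike: bare-metal cylinder 54 mm wide, 110 mm tall, tight lid on the top 30 mm (stays on, may be gripped), chamfered foot. Origin: centre of the underside, z up. Stands in any rack hole, its top 119 mm above the table, 77 mm of it above the rack. Each tin weighs 0.17 to 0.7 kg; the heaviest is at least 0.15 kg heavier than the others.
- tin_c: one of three closed tins that look alike: bare-metal cylinder 54 mm wide, 110 mm tall, tight lid on the top 30 mm (stays on, may be gripped), chamfered foot. Origin: centre of the underside, z up. Stands in any rack hole, its top 119 mm above the table, 77 mm of it above the rack. Each tin weighs 0.17 to 0.7 kg; the heaviest is at least 0.15 kg heavier than the others.
- rack: low steel rack, does not move, 80 mm wide (x) and 238 mm long (y), a wire grip 16 mm out at each end. Holed top plate 38 to 42 mm above the table, tray under the tins at 9 mm. Three 60 mm holes in a row along y, 80 mm apart; 26 mm between tins, free room beside each tin along x. Origin: centre, on the table; z up.
- hole_left (a point): centre of the left hole of the rack (+80 mm along the rack's y), at the height where a tin's underside rests, 9 mm above the table: 60 mm in diameter, so a seated tin has 3 mm of play all round
- hole_middle (a point): centre of the middle hole of the rack (at the rack's centre), at the height where a tin's underside rests, 9 mm above the table: 60 mm in diameter, so a seated tin has 3 mm of play all round
- hole_right (a point): centre of the right hole of the rack (80 mm along the rack's -y), at the height where a tin's underside rests, 9 mm above the table: 60 mm in diameter, so a seated tin has 3 mm of play all round
- tongs: loose closed serving tongs with blue grips, stiff (arms do not move), 43 mm wide (x), 243 mm long (y, hinge end +y), 24 mm high (z), 0.09 kg. Origin: mid-length, on the underside. At the start they lie along the row on the tins' tops, 119 mm above the table. Within 50 mm of the origin they can be gripped across x: sides at about x = -20 and +21 mm, 3 to 21 mm above the underside.
- board: plain flat cutting board, fixed, 200 mm (its x) by 300 mm (its y), 12 mm thick, lying on the table to the robot's left, left of the open seasoning box (not the one behind the robot). Origin: centre of its underside, z up. The tongs fit along its y.
- salt_shaker: loose salt shaker with a dome top, 44 mm in diameter, 90 mm tall, bystander. Origin: centre of the underside, z up.
- tape_roll: loose roll of beige tape lying flat, 104 mm across, 25 mm high, bystander. Origin: centre of the underside, z up.
- dish: loose small round dish with food, 90 mm in diameter, 20 mm high, bystander. Origin: centre of the underside, z up.
Things that resemble listed ones, but are neither listed nor needed, are in the scene too. What is shaped like the tin_c but orange or yellow is not meant.

How it is judged:
On the way, in this order (a step that is already met when the one before it is completed fails the run):
1. the tongs lie on the cutting board, let go (x of tongs in the frame of board between -0.1 and 0.1 m and y of tongs in the frame of board between -0.15 and 0.15 m and height (world z) of tongs below 0.025 m and contact force between tongs and board above 0.2 N and contact force between tongs and the fingers below 0.05 N), for 0.2 s.
2. a first tin is lifted by the gripper clear of its seat (underside over 30 mm above the table) (((height (world z) of tin_a above 0.03 m and contact force between tin_a and the fingers above 1 N) or (height (world z) of tin_b above 0.03 m and contact force between tin_b and the fingers above 1 N) or (height (world z) of tin_c above 0.03 m and contact force between tin_c and the fingers above 1 N))), for 0.2 s.
3. all three tins stand in the rack again (height (world z) of tin_a between 0.005 and 0.014 m and angle between each of tin_a, tin_b, tin_c's own z axis and vertical below 0.1 rad and (horizontal distance between tin_a and hole_left below 0.008 m or horizontal distance between tin_a and hole_middle below 0.008 m or horizontal distance between tin_a and hole_right below 0.008 m) and height (world z) of tin_b between 0.005 and 0.014 m and (horizontal distance between tin_b and hole_left below 0.008 m or horizontal distance between tin_b and hole_middle below 0.008 m or horizontal distance between tin_b and hole_right below 0.008 m) and height (world z) of tin_c between 0.005 and 0.014 m and (horizontal distance between tin_c and hole_left below 0.008 m or horizontal distance between tin_c and hole_middle below 0.008 m or horizontal distance between tin_c and hole_right below 0.008 m)), for 0.1 s.
4. a second tin is lifted (((height (world z) of tin_a above 0.03 m and contact force between tin_a and the fingers above 1 N) or (height (world z) of tin_b above 0.03 m and contact force between tin_b and the fingers above 1 N) or (height (world z) of tin_c above 0.03 m and contact force between tin_c and the fingers above 1 N))), for 0.2 s.
5. all three tins stand in the rack again (all of step 3), for 0.1 s.
6. a third tin is lifted (((height (world z) of tin_a above 0.03 m and contact force between tin_a and the fingers above 1 N) or (height (world z) of tin_b above 0.03 m and contact force between tin_b and the fingers above 1 N) or (height (world z) of tin_c above 0.03 m and contact force between tin_c and the fingers above 1 N))), for 0.2 s.
At the end, for the whole second after the job is handed in: The heaviest tin is held by the fingers alone, still, upright within 14 degrees, its underside 14 to 28 cm above the table; the two lighter tins (each under 0.43 kg) stand fully down in rack holes (within 8 mm of the centre), untouched; the tongs lie on the board, their middle over it, let go (all of step 1 and ((height (world z) of tin_a between 0.14 and 0.28 m and angle between tin_a's own z axis and vertical below 0.25 rad and linear speed of tin_a below 0.03 m/s and contact force between tin_a and the fingers above 1 N and contact force between tin_a and rack below 0.05 N and contact force between tin_a and board below 0.05 N and (height (world z) of tin_b between 0.005 and 0.014 m and angle between tin_b's own z axis and vertical below 0.1 rad and (horizontal distance between tin_b and hole_left below 0.008 m or horizontal distance between tin_b and hole_middle below 0.008 m or horizontal distance between tin_b and hole_right below 0.008 m)) and contact force between each of tin_b, tin_c and rack below 4.3 N and contact force between each of tin_b, tin_c and the fingers below 0.05 N and (height (world z) of tin_c between 0.005 and 0.014 m and angle between tin_c's own z axis and vertical below 0.1 rad and (horizontal distance between tin_c and hole_left below 0.008 m or horizontal distance between tin_c and hole_middle below 0.008 m or horizontal distance between tin_c and hole_right below 0.008 m))) or (height (world z) of tin_b between 0.14 and 0.28 m and angle between tin_b's own z axis and vertical below 0.25 rad and linear speed of tin_b below 0.03 m/s and contact force between tin_b and the fingers above 1 N and contact force between tin_b and rack below 0.05 N and contact force between tin_b and board below 0.05 N and (height (world z) of tin_a between 0.005 and 0.014 m and angle between tin_a's own z axis and vertical below 0.1 rad and (horizontal distance between tin_a and hole_left below 0.008 m or horizontal distance between tin_a and hole_middle below 0.008 m or horizontal distance between tin_a and hole_right below 0.008 m)) and contact force between each of tin_a, tin_c and rack below 4.3 N and contact force between each of tin_a, tin_c and the fingers below 0.05 N and (height (world z) of tin_c between 0.005 and 0.014 m and angle between tin_c's own z axis and vertical below 0.1 rad and (horizontal distance between tin_c and hole_left below 0.008 m or horizontal distance between tin_c and hole_middle below 0.008 m or horizontal distance between tin_c and hole_right below 0.008 m))) or (height (world z) of tin_c between 0.14 and 0.28 m and angle between tin_c's own z axis and vertical below 0.25 rad and linear speed of tin_c below 0.03 m/s and contact force between tin_c and the fingers above 1 N and contact force between tin_c and rack below 0.05 N and contact force between tin_c and board below 0.05 N and (height (world z) of tin_a between 0.005 and 0.014 m and angle between tin_a's own z axis and vertical below 0.1 rad and (horizontal distance between tin_a and hole_left below 0.008 m or horizontal distance between tin_a and hole_middle below 0.008 m or horizontal distance between tin_a and hole_right below 0.008 m)) and contact force between each of tin_a, tin_b and rack below 4.3 N and contact force between each of tin_a, tin_b and the fingers below 0.05 N and (height (world z) of tin_b between 0.005 and 0.014 m and angle between tin_b's own z axis and vertical below 0.1 rad and (horizontal distance between tin_b and hole_left below 0.008 m or horizontal distance between tin_b and hole_middle below 0.008 m or horizontal distance between tin_b and hole_right below 0.008 m))))); the arm keeps its last pose, push and grip.
It fails at once if a tin is tipped by more than 45 degrees or dropped off the table (angle between any of tin_a, tin_b, tin_c's own z axis and vertical above 0.8 rad or height (world z) of any of tin_a, tin_b, tin_c below -0.03 m).
It fails at once if a bystander (salt shaker, tape roll, dish) is moved by more than 4 cm or knocked over (distance of any of salt_shaker, tape_roll, dish from where it was at the start of the episode above 0.04 m or angle between any of salt_shaker, tape_roll, dish's own z axis and vertical above 0.6 rad).
It also fails if it takes over 72 s, if anything falls off the work surface, if the arm or the gripper's body presses on something with over 40 N, if the wrist force passes 120 N, or if a joint passes its speed limit or range.

## Working session

There is one attempt and no reset: what is moved stays moved. The work goes in short steps, Python scripts to look and compute and a tool call to move; the robot and the scene stay as the last step left them, time stands still between calls to the robot, and variables do not carry over. Pictures are saved under pics/ and viewed, and the job is handed in when it is done.

Besides the shell and the picture viewer there is one more tool, called after ">>>" in YAML: its name, and indented under it one key for each argument. move_arm: Moves the arm, as the interface text tells. Its arguments: {"type":"object","properties":{"steps":{"type":"array"},"newtons":{"type":"number"}},"required":["steps"]}

```bash
ls; mkdir -p pics
python3 - <<'E'
from station import status,cams
import cv2
print(status.get_obs())
for n in("scene","top"):
    d=cams.read_camera(n);cv2.imwrite(f"pics/{n}0.png",d["pixels"][:,:,::-1]);print(n,d["mtx"],d["T"])
E
```

```text
pics
{'t': 0.0, 'q': array([-1.457069  ,  0.47778251,  0.02234026,  1.55644452, -0.01151064,
        1.10929911, -0.08313714]), 'joint_vel': array([ 0.0012524 , -0.00131342,  0.00062705,  0.00140934,  0.00146225,
        0.00023977,  0.00013004]), 'joint_torque': array([-2.09317623e-04, -5.96438742e+01,  1.60765104e+00, -2.81200022e+01,
        1.23702458e-02,  9.25536908e-03, -2.65579292e-07]), 'eef_pos': array([0.14839739, 0.65792875, 0.2553404 ]), 'tool_rot': array([-3.78402080e-05,  1.10696626e-01,  9.93853833e-01, -9.01916813e-04]), 'contact_force': array([-0.34798371, -0.47782557, -0.26485498]), 'torque': array([ 0.05651291, -0.00110509,  0.02504079]), 'gripper_width': 1.0017382211736754}
scene [[484.42540861   0.         319.2962615 ]
 [  0.         484.42540861 235.88024469]
 [  0.           0.           1.        ]] [[-0.0736342  -0.44918367  0.89039993 -0.71712758]
 [-0.99717537  0.04641874 -0.05904726 -0.07375376]
 [-0.01480818 -0.89223278 -0.4513329   0.67257094]
 [ 0.          0.          0.          1.        ]]
top [[534.59246731   0.         318.53034628]
 [  0.         534.59246731 234.89345598]
 [  0.           0.           1.        ]] [[-3.41374188e-04 -9.83293218e-01  1.82028381e-01  1.29569945e-01]
 [-9.99982659e-01 -7.34516239e-04 -5.84311689e-03 -1.26100663e-01]
 [ 5.87920001e-03 -1.82027219e-01 -9.83275916e-01  1.60486073e+00]
 [ 0.00000000e+00  0.00000000e+00  0.00000000e+00  1.00000000e+00]]
```

View pics/scene0.png

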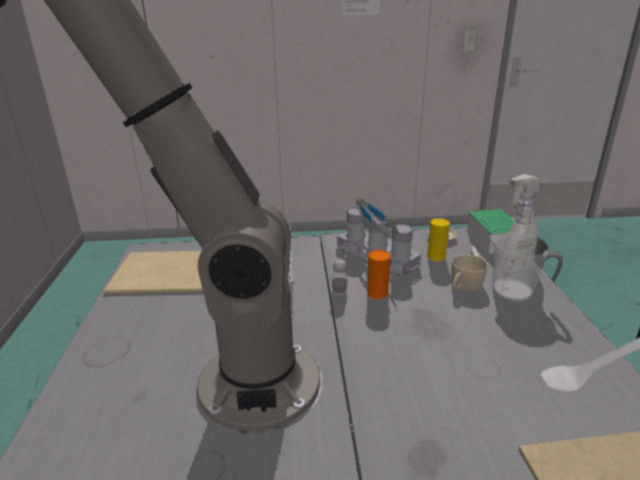

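View pics/top0.png

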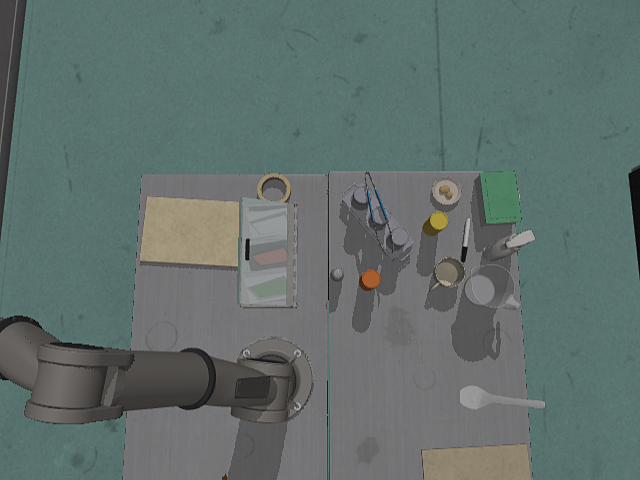

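```bash
cat > h.py <<'E'
import numpy as np,cv2
from station import status,cams,models
C={}
def cap(n,save=None):
    d=cams.read_camera(n);C[n]=d
    if save: cv2.imwrite(f"pics/{save}",d["pixels"][:,:,::-1])
    return d
def ray(d,u,v):
    r=d["T"][:3,:3]@np.linalg.inv(d["mtx"])@np.array([u,v,1.]);return d["T"][:3,3],r/np.linalg.norm(r)
def onz(d,u,v,z):
    o,r=ray(d,u,v);return o+r*(z-o[2])/r[2]
def proj(d,p):
    T=np.linalg.inv(d["T"]);c=T[:3,:3]@np.asarray(p)+T[:3,3];q=d["mtx"]@c;return q[:2]/q[2]
def tri(d1,p1,d2,p2):
    o1,r1=ray(d1,*p1);o2,r2=ray(d2,*p2)
    A=np.stack([r1,-r2],1);s=np.linalg.lstsq(A,o2-o1,rcond=None)[0]
    a=o1+s[0]*r1;b=o2+s[1]*r2;return (a+b)/2,np.linalg.norm(a-b)
def crop(n,box,f,save):
    x0,y0,x1,y1=box;im=C[n]["pixels"][y0:y1,x0:x1,::-1]
    cv2.imwrite("pics/"+save,cv2.resize(im,None,fx=f,fy=f,interpolation=cv2.INTER_CUBIC))
E
python3 - <<'E'
from h import *
for n in("scene","top"): cap(n)
crop("top",(320,160,480,310),5,"ct0.png"); crop("scene",(310,180,470,310),5,"cs0.png")
for n in("scene","top"):
  for q in("tin_a","rack","hole_left","hole_middle","hole_right","tongs","board","salt_shaker","tape_roll","dish"):
    print(n,q,[(round(r["score"],2),np.round(np.array(r["position"])[::-1],1).tolist()) for r in models.place_of(n,q)][:5])
E
```

```text
scene tin_a [(0.95, [355.9, 248.3]), (0.93, [398.3, 263.8]), (0.92, [436.2, 260.1]), (0.67, [376.8, 291.5]), (0.56, [374.6, 257.5])]
scene rack [(0.79, [377.8, 258.1])]
scene hole_left [(0.56, [355.9, 244.1]), (0.38, [375.5, 254.3])]
scene hole_middle [(0.74, [341.2, 294.9]), (0.71, [380.3, 255.9])]
scene hole_right [(0.82, [396.5, 266.1]), (0.62, [354.5, 245.3])]
scene tongs [(0.95, [371.7, 218.9])]
scene board [(0.94, [173.7, 273.8]), (0.68, [370.4, 217.2])]
scene salt_shaker [(0.61, [340.4, 291.8])]
scene tape_roll []
scene dish [(0.62, [440.7, 238.3])]
top tin_a [(0.74, [367.3, 283.4]), (0.72, [392.6, 245.3]), (0.66, [427.4, 226.5]), (0.51, [373.0, 217.4])]
top rack [(0.6, [375.9, 219.2])]
top hole_left [(0.83, [359.2, 204.1])]
top hole_middle [(0.89, [378.4, 226.0])]
top hole_right [(0.95, [393.3, 243.7])]
top tongs [(0.63, [375.9, 213.5])]
top board [(0.75, [196.1, 229.1])]
top salt_shaker [(0.51, [334.9, 274.4])]
top tape_roll [(0.63, [273.3, 190.1])]
top dish [(0.82, [445.5, 191.9])]
```

View pics/ct0.png

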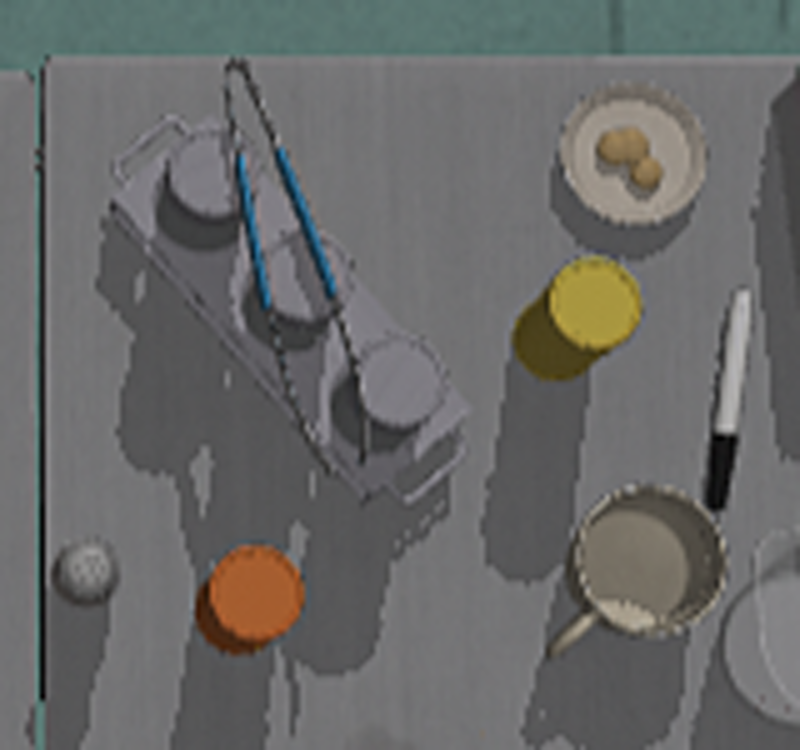

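View pics/cs0.png

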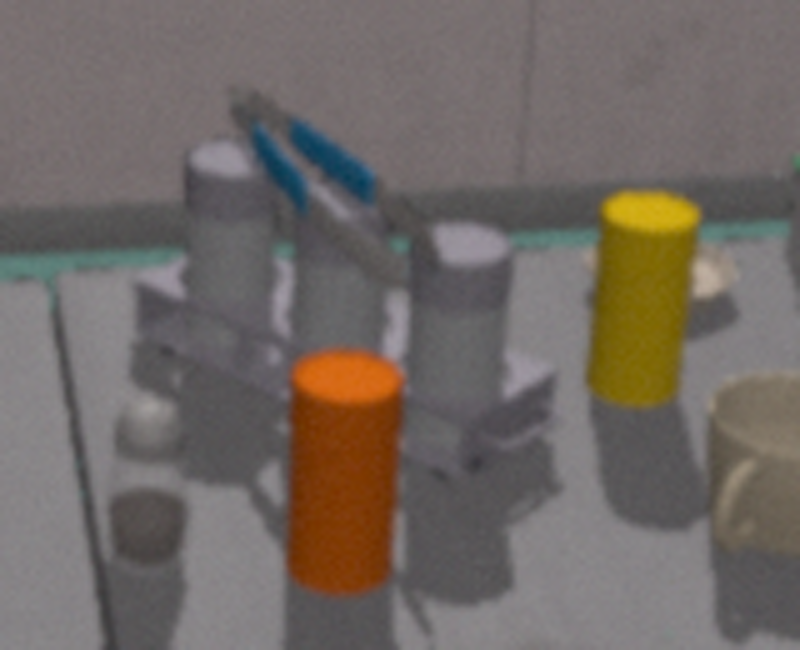

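```bash
cat > m1.py <<'E'
from h import *
for n in("scene","top"): cap(n)
t,s=C["top"],C["scene"]
def cc(u,v,n): 
    o=(320,160) if n=="t" else (310,180); return (u/5+o[0]-.4,v/5+o[1]-.4)
L,e=tri(t,cc(210,173,"t"),s,cc(228,162,"s"));print("L top",L,e)
R,e=tri(t,cc(403,383,"t"),s,cc(462,247,"s"));print("R top",R,e)
H,e=tri(t,cc(236,65,"t"),s,cc(240,95,"s"));print("hinge",H,e)
L2=onz(t,*cc(210,173,"t"),.119);R2=onz(t,*cc(403,383,"t"),.119);print(L2,R2,np.linalg.norm(L2-R2))
for a,b in(("hinge",(236,65)),("tips",(343,466))): print(a,onz(t,*cc(*b,"t"),.131))
print("board",[onz(t,*p,.012) for p in((147,197),(239,201.5),(239,266),(141,263))])
print("boxedges",[onz(t,*p,.05) for p in((241,199),(238,307))])
E
python3 m1.py
```

```text
L top [ 0.52496623 -0.25898683  0.11327484] 8.431936373880277e-05
R top [ 0.40209827 -0.36576513  0.11414076] 0.0018409660064295302
hinge [ 0.58478863 -0.27383308  0.12888266] 0.000594078449436832
[ 0.52344405 -0.2585186   0.119     ] [ 0.40105388 -0.36589533  0.119     ] 0.1628162007303587
hinge [ 0.58416798 -0.27332573  0.131     ]
tips [ 0.3517773  -0.32913659  0.131     ]
board [array([0.54215578, 0.39007324, 0.012     ]), array([0.52828583, 0.10800021, 0.012     ]), array([0.32951198, 0.10268979, 0.012     ]), array([0.33843623, 0.39620391, 0.012     ])]
boxedges [array([0.52647796, 0.09664117, 0.05      ]), array([0.20579656, 0.09693484, 0.05      ])]
```

```bash
cat > ov.py <<'E'
from h import *
def over(mid,yaw,tc,tyaw,tag,bd=None):
    t=np.arange(0,2*np.pi,.05)
    for n,box in(("top",(320,160,480,310)),("scene",(310,180,470,310))):
        d=C[n];x0,y0,x1,y1=box;im=cv2.resize(d["pixels"][y0:y1,x0:x1,::-1],None,fx=5,fy=5,interpolation=cv2.INTER_CUBIC)
        def pl(P,col):
            q=np.array([(proj(d,p)-[x0,y0])*5+2 for p in P]).astype(np.int32);cv2.polylines(im,[q],True,col,1)
        ex=np.array([np.cos(yaw),np.sin(yaw),0]);ey=np.array([-np.sin(yaw),np.cos(yaw),0])
        m=np.array([*mid,0])
        for k in(-.08,0,.08):
            pl([m+k*ey+np.array([.027*np.cos(a),.027*np.sin(a),.119]) for a in t],(0,0,255))
        pl([m+a*.04*ex+b*.119*ey+[0,0,.042] for a,b in((1,1),(1,-1),(-1,-1),(-1,1))],(0,255,0))
        ex=np.array([np.cos(tyaw),np.sin(tyaw),0]);ey=np.array([-np.sin(tyaw),np.cos(tyaw),0])
        m=np.array([*tc,.131])
        if tc[0]: pl([m+ex*.02+ey*.05,m+ex*.02-ey*.05,m-ex*.02-ey*.05,m-ex*.02+ey*.05],(0,255,255));pl([m+ey*.1215,m-ey*.1215],(255,0,255))
        cv2.imwrite(f"pics/ov_{tag}_{n}.png",im)
E
python3 - <<'E'
from ov import *
for n in("scene","top"): cap(n)
L=np.array([.5237,-.2586]);R=np.array([.4013,-.3659]);m=(L+R)/2
d=L-R;yaw=np.arctan2(-d[0],d[1]);print(m,np.degrees(yaw))
H=np.array([.5842,-.2733]);T=np.array([.3518,-.3291]);d=H-T
ty=np.arctan2(-d[0],d[1]);print((H+T)/2,np.degrees(ty),np.linalg.norm(d))
over(m,yaw,(H+T)/2,ty,"a")
E
```

```text
[ 0.4625  -0.31225] -48.761093720557376
[ 0.468  -0.3012] -76.49867215671256 0.2390050208677634
```

View pics/ov_a_top.png

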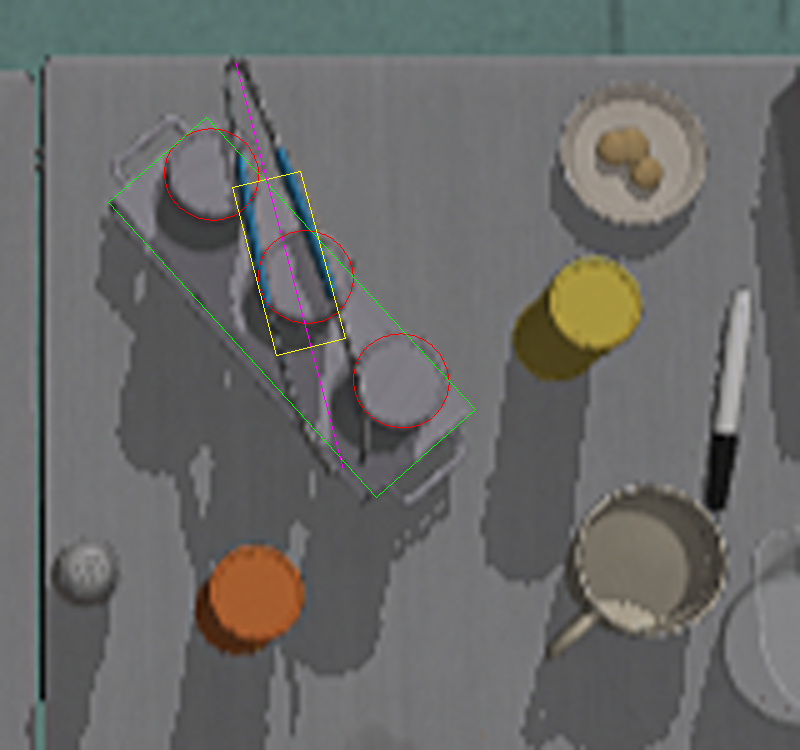

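View pics/ov_a_scene.png

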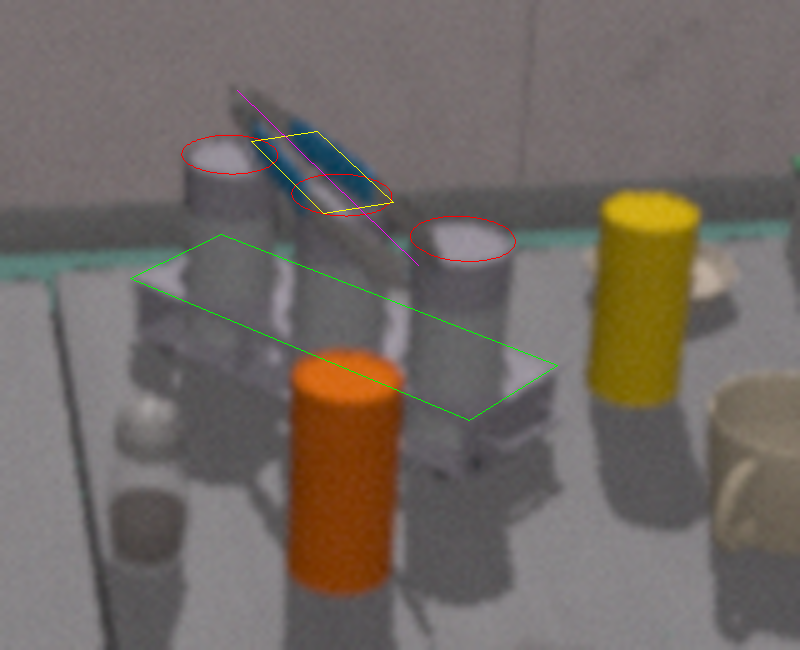

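>>> move_arm:
  steps: [1,4,-2.9,0,0,0,-8,1,4,-2.9,0,0,0,-8,1,4,-2.9,0,0,0,-8]
  newtons: 40

```text
t: 1.7
eef_pos: [0.2696, 0.5705, 0.2564]
tool_rot: [0.0, 0.317, 0.948, 0.0]
contact_force: [0.5, 0.6, 0.3]
gripper_width: 1.003
```

```bash
python3 -c "
from station import status
o=status.get_obs();print(o['t'],o['q'],o['eef_pos'],o['tool_rot'],o['contact_force'],o['gripper_width'])"
```

```text
1.7 [-1.33536952  0.4051093   0.14333909  1.67472573 -0.06432691  1.06592703
 -0.2471028 ] [0.26960147 0.57050951 0.25639615] [2.79883723e-05 3.17189915e-01 9.48362015e-01 2.12731206e-04] [0.51942334 0.62210338 0.28696507] 1.0030275362066603
```

>>> move_arm:
  steps: [1,3,-3.7,0,0,0,-8,1,3,-3.7,0,0,0,-8,1,3,-3.7,0,0,0,-8,1,3,-3.7,0,0,0,-8,1,3,-3.7,0,0,0,-8,1,3,-3.7,0,0,0,-8,1,3,-3.7,0,0,0,-8,1,3,-3.7,0,0,0,-8]

```text
t: 2.5
eef_pos: [0.5095, 0.274, 0.2567]
tool_rot: [-0.0, 0.772, 0.636, 0.0]
contact_force: [1.1, 1.7, -0.4]
gripper_width: 1.004
```

```bash
cat > st.py <<'E'
from station import status
import numpy as np
from scipy.spatial.transform import Rotation as R
o=status.get_obs();w,x,y,z=o['tool_rot'];M=R.from_quat([x,y,z,w]).as_matrix()
print(o['t'],'q',np.round(o['q'],2),'p',np.round(o['eef_pos'],4),'F',np.round(o['contact_force'],2),'w',round(o['gripper_width'],3),'tooly',np.round(np.degrees(np.arctan2(M[1,1],M[0,1])),2),'z',np.round(M[:,2],4))
E
python3 st.py
```

```text
2.5 q [-0.99  0.34  0.49  1.82 -0.19  1.03 -0.62] p [0.5095 0.274  0.2567] F [ 1.06  1.68 -0.37] w 1.004 tooly -11.02 z [ 6.e-04  8.e-04 -1.e+00]
```

>>> move_arm:
  steps: [1,0,-4.8,0,0,0,-5.5,1,0,-4.8,0,0,0,-5.5,1,0,-4.8,0,0,0,-5.5,1,0,-4.8,0,0,0,-5.5,1,0,-4.8,0,0,0,-5.5,1,-0.5,-4.8,0,0,0,-5.5,1,-0.5,-4.8,0,0,0,-5.5,1,-0.5,-4.8,0,0,0,-5.5]

```text
t: 3.3
eef_pos: [0.4931, -0.1103, 0.2567]
tool_rot: [-0.0, 0.953, 0.301, 0.001]
contact_force: [1.3, 0.7, 0.9]
gripper_width: 0.999
```

```bash
python3 st.py
```

```text
3.3 q [-0.59  0.24  0.81  1.99 -0.21  0.99 -0.63] p [ 0.4931 -0.1103  0.2567] F [1.31 0.66 0.89] w 0.999 tooly -54.92 z [ 1.1e-03  6.0e-04 -1.0e+00]
```

Remaining: (-2.5, -19.1) cm, turn -21.6.

>>> move_arm:
  steps: [1,-0.5,-4.4,0,0,0,-5,1,-0.5,-4.4,0,0,0,-5,1,-0.7,-4.3,0,0,0,-5,1,-0.5,-3,-1,0,0,-4,1,-0.3,-2.5,-1,0,0,-2.6,0.6,0,0,0,0,0,0,0.6,0,0,0,0,0,0]

```text
t: 4.0
eef_pos: [0.4683, -0.2946, 0.2362]
tool_rot: [-0.0, 0.993, 0.119, -0.0]
contact_force: [-0.6, 0.3, -0.3]
gripper_width: 0.804
```

```bash
python3 st.py; python3 -c "
from h import *
cap('top');cap('scene');crop('top',(310,150,470,270),5,'c1t.png');crop('scene',(300,130,460,250),5,'c1s.png')"
```

```text
4.0 q [-0.24  0.41  0.89  1.91 -0.37  1.   -0.51] p [ 0.4683 -0.2946  0.2362] F [-0.59  0.26 -0.35] w 0.804 tooly -76.34 z [-5.e-04  2.e-04 -1.e+00]
```

View pics/c1t.png

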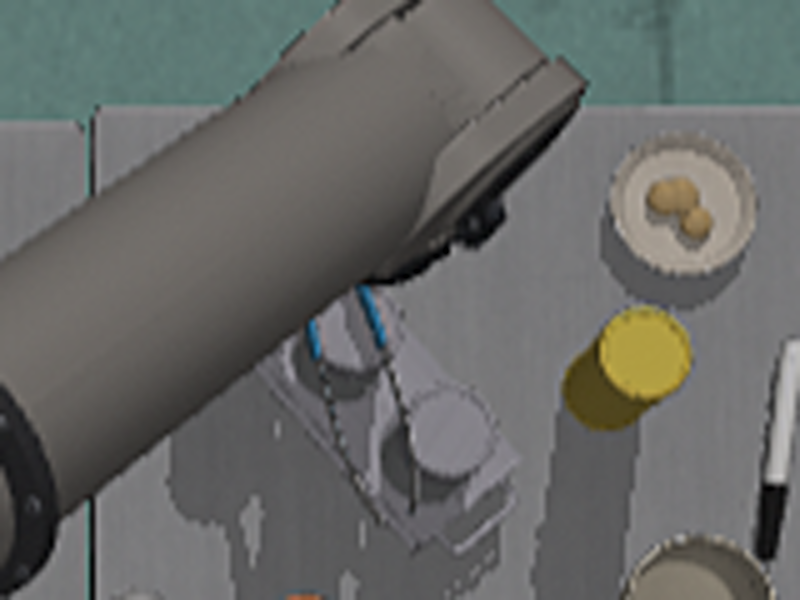

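View pics/c1s.png

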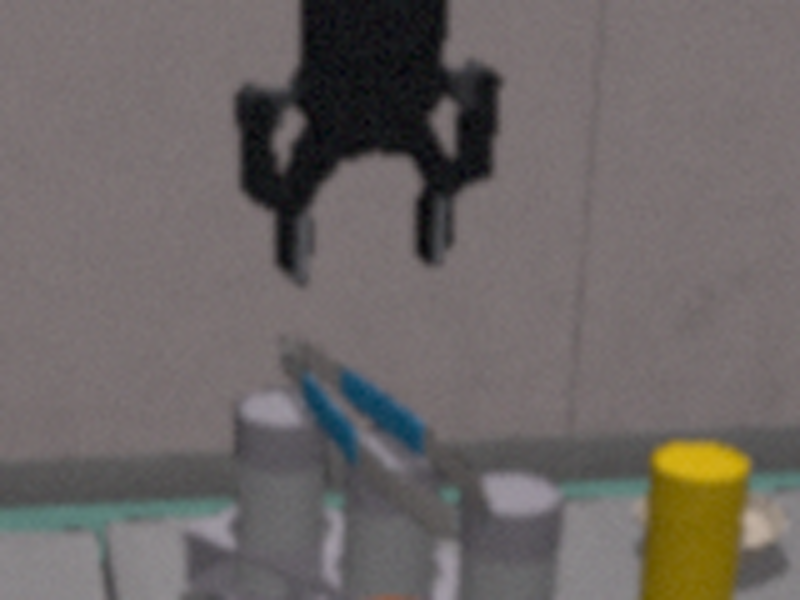

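```bash
python3 -c "
from h import *
d=cap('scene')
for z in(.20,.205,.21,.215,.22,.225,.23): print(z,proj(d,[.4683,-.2946,z]))
"
```

```text
0.2 [372.17899906 190.1210451 ]
0.205 [372.24423267 188.35142311]
0.21 [372.30969678 186.57554828]
0.215 [372.37539261 184.79338739]
0.22 [372.44132139 183.00490701]
0.225 [372.50748438 181.21007347]
0.23 [372.5738828  179.40885285]
```

>>> move_arm:
  steps: [0.6,0,-0.6,-3,0,0,0,0.6,0,0,-3,0,0,0,0.6,0,0,-2,0,0,0,0.6,0,0,-1.2,0,0,0,0.6,0,0,0,0,0,0]

```text
t: 4.65
eef_pos: [0.4684, -0.2993, 0.1434]
tool_rot: [-0.001, 0.993, 0.12, -0.001]
contact_force: [0.1, -0.2, -0.1]
gripper_width: 0.8
```

```bash
python3 st.py; python3 -c "
from h import *
cap('scene');crop('scene',(310,150,440,250),6,'c2s.png')"
```

```text
4.65 q [-0.13  0.54  0.78  1.98 -0.51  0.83 -0.4 ] p [ 0.4684 -0.2993  0.1434] F [ 0.07 -0.21 -0.09] w 0.8 tooly -76.22 z [-0.0018  0.0012 -1.    ]
```

View pics/c2s.png

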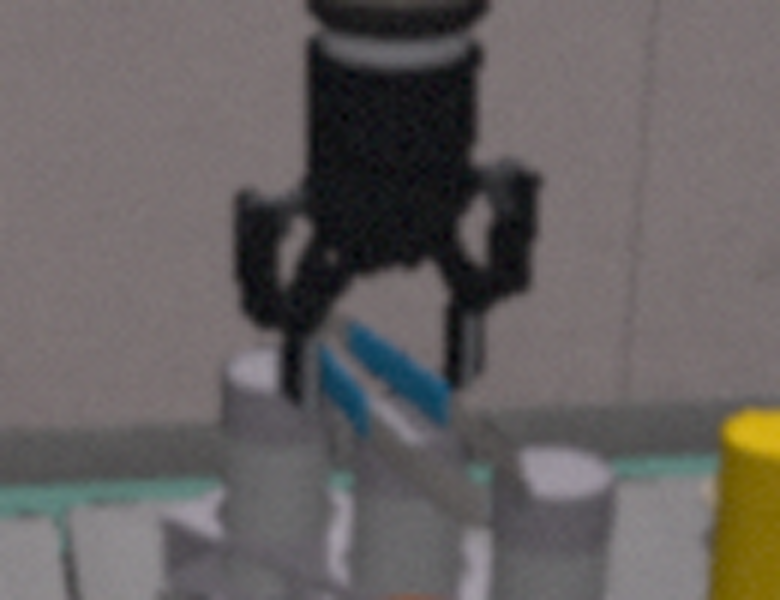

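>>> move_arm:
  steps: [-0.3,0,0,0,0,0,0,-0.3,0,0,0,0,0,0,-0.3,0,0,0,0,0,0,-0.3,0,0,0,0,0,0,-0.3,0,0,0,0,0,0]
  newtons: 30

```text
t: 5.2
eef_pos: [0.4692, -0.3009, 0.1455]
tool_rot: [0.0, 0.993, 0.119, 0.001]
contact_force: [0.2, 1.1, 5.5]
gripper_width: 0.415
```

```bash
python3 st.py
```

```text
5.2 q [-0.13  0.53  0.78  1.98 -0.51  0.83 -0.4 ] p [ 0.4692 -0.3009  0.1455] F [0.2  1.09 5.46] w 0.415 tooly -76.31 z [ 2.1e-03 -4.0e-04 -1.0e+00]
```

>>> move_arm:
  steps: [-0.6,0,0,0.4,0,0,0,-0.6,0,0,0,0,0,0,-0.6,0,0,0,0,0,0,-0.6,0,0,2,0,0,0,-0.6,0,0,3,0,0,0,-0.6,0,0,2,0,0,0,-0.6,0,0,0,0,0,0]

```text
t: 5.9
eef_pos: [0.4696, -0.3016, 0.2207]
tool_rot: [0.001, 0.993, 0.119, 0.002]
contact_force: [0.8, 0.1, -0.6]
gripper_width: 0.414
```

```bash
python3 st.py; python3 -c "
from h import *
cap('scene');cap('top');crop('scene',(310,130,440,230),6,'c3s.png');crop('top',(310,150,470,270),5,'c3t.png')"
```

```text
5.9 q [-0.21  0.43  0.88  1.92 -0.4   0.97 -0.48] p [ 0.4696 -0.3016  0.2207] F [ 0.84  0.1  -0.6 ] w 0.414 tooly -76.32 z [ 0.0042 -0.0017 -1.    ]
```

View pics/c3s.png

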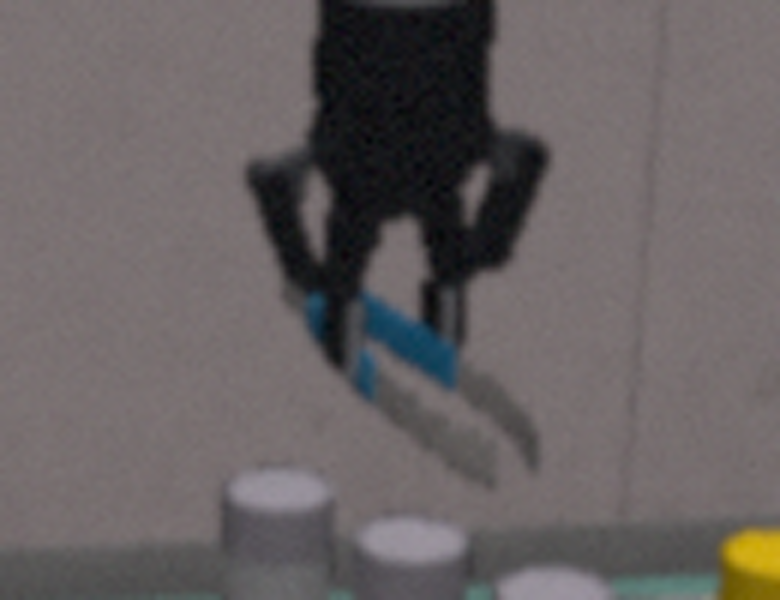

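View pics/c3t.png

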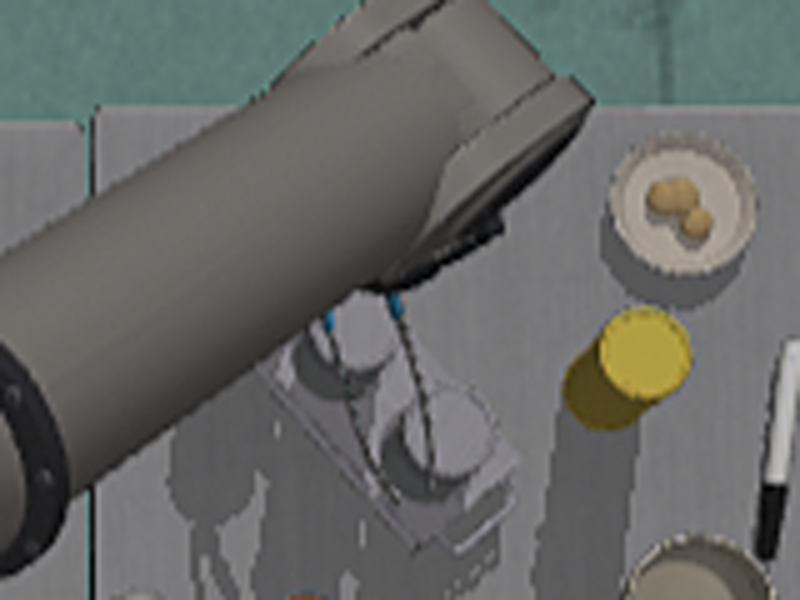

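>>> move_arm:
  steps: [-0.6,0.4,4.6,0.5,0,0,6,-0.6,0.4,4.6,0.5,0,0,6,-0.6,0.4,4.6,0,0,0,6,-0.6,0.4,4.6,0,0,0,6,-0.6,0,4.6,0,0,0,6,-0.6,0,4.6,0,0,0,6,-0.6,-0.4,4.6,0,0,0,6,-0.6,-0.4,4.6,0,0,0,6]

```text
t: 6.8
eef_pos: [0.4752, 0.0693, 0.2272]
tool_rot: [-0.0, 0.857, 0.515, -0.001]
contact_force: [1.9, 0.4, -0.5]
gripper_width: 0.416
```

```bash
python3 st.py; python3 -c "
from h import *
d=cap('top','t4.png')"
```

```text
6.8 q [-0.84  0.21  0.65  2.07 -0.16  0.91 -0.59] p [0.4752 0.0693 0.2272] F [ 1.94  0.42 -0.55] w 0.416 tooly -28.05 z [-1.8e-03 -6.0e-04 -1.0e+00]
```

View pics/t4.png

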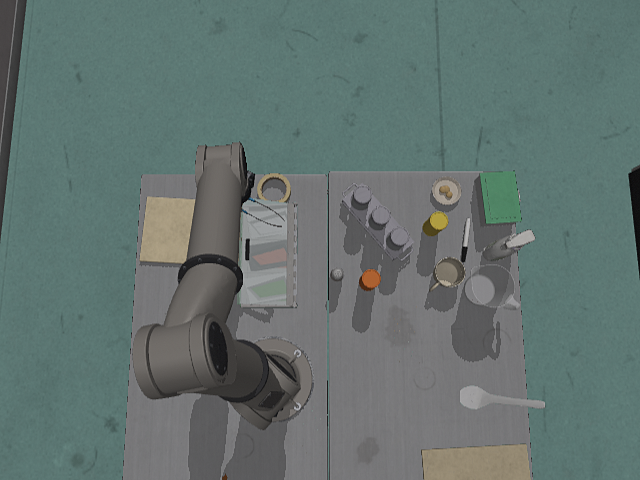

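>>> move_arm:
  steps: [-0.6,-0.7,4,0,0,0,6,-0.6,-0.8,4,0,0,0,6,-0.6,-0.8,4,0,0,0,6,-0.6,-0.8,3,0,0,0,6,-0.6,-0.8,2.2,-1,0,0,4,-0.6,0,0,-4,0,0,0,-0.6,0,0,-4,0,0,0,-0.6,0,0,0,0,0,0]

```text
t: 7.65
eef_pos: [0.4336, 0.2367, 0.1331]
tool_rot: [-0.0, 0.709, 0.705, -0.006]
contact_force: [-0.8, -0.4, -1.2]
gripper_width: 0.413
```

```bash
python3 st.py; python3 -c "
from h import *
d=cap('top');crop('top',(120,150,310,300),4,'c5t.png');cap('scene');crop('scene',(90,180,310,320),3.5,'c5s.png')
"
```

```text
7.65 q [-0.98  0.38  0.43  2.11 -0.23  0.71 -0.4 ] p [0.4336 0.2367 0.1331] F [-0.77 -0.4  -1.16] w 0.413 tooly -0.34 z [-0.0087 -0.0077 -0.9999]
```

View pics/c5t.png

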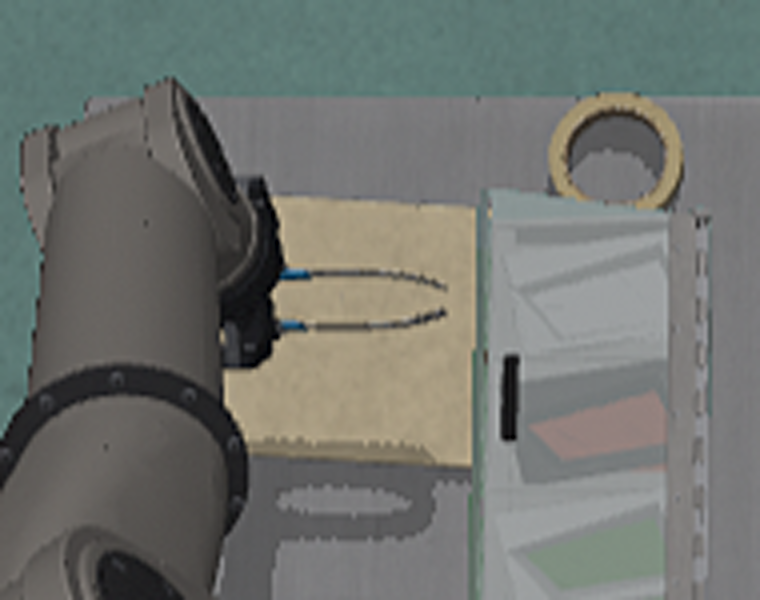

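View pics/c5s.png

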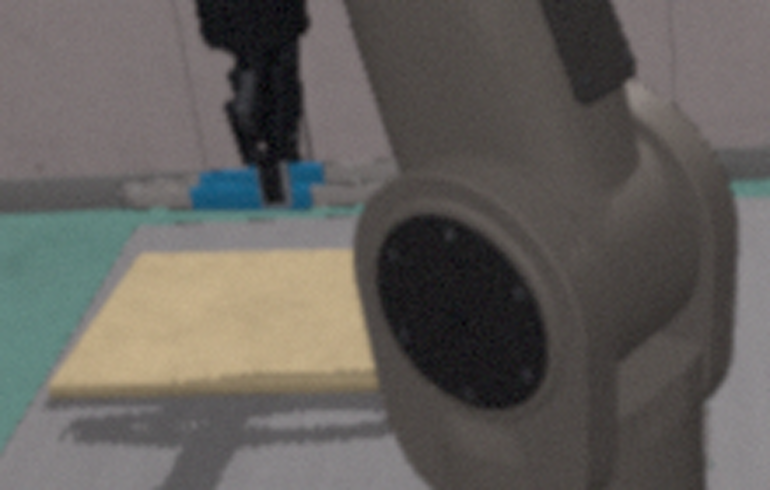

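>>> move_arm:
  steps: [-0.6,0,0.5,-3,0,0,0,-0.6,0,0,-3,0,0,0,-0.6,0,0,-2,0,0,0,-0.6,0,0,-0.6,0,0,0,-0.6,0,0,-0.2,0,0,0,-0.6,0,0,-0.2,0,0,0,-0.6,0,0,0,0,0,0]

```text
t: 8.45
eef_pos: [0.4383, 0.2449, 0.0494]
tool_rot: [0.0, 0.709, 0.705, 0.001]
contact_force: [-0.2, 0.4, -0.6]
gripper_width: 0.417
```

```bash
python3 st.py
```

```text
8.45 q [-0.9   0.53  0.34  2.13 -0.34  0.53 -0.32] p [0.4383 0.2449 0.0494] F [-0.17  0.39 -0.57] w 0.417 tooly -0.32 z [ 0.0017  0.0014 -1.    ]
```

>>> move_arm:
  steps: [-0.6,0,0,-0.4,0,0,0,-0.6,0,0,-0.2,0,0,0,-0.6,0,0,-0.2,0,0,0,-0.6,0,0,-0.1,0,0,0,-0.6,0,0,0,0,0,0]

```text
t: 8.95
eef_pos: [0.4376, 0.2446, 0.0398]
tool_rot: [-0.0, 0.709, 0.705, 0.0]
contact_force: [-2.3, -0.2, 8.0]
gripper_width: 0.413
```

```bash
python3 st.py
```

```text
8.95 q [-0.89  0.55  0.32  2.14 -0.35  0.51 -0.31] p [0.4376 0.2446 0.0398] F [-2.26 -0.22  8.02] w 0.413 tooly -0.31 z [-2.e-04  4.e-04 -1.e+00]
```

>>> move_arm:
  steps: [0,0,0,0.1,0,0,0,0.3,0,0,0,0,0,0,0.5,0,0,0,0,0,0,0.5,0,0,0,0,0,0,0.5,0,0,2,0,0,0,0.5,0,0,4,0,0,0,1,0,0,5,0,0,0,1,0,0,5,0,0,0]

```text
t: 9.75
eef_pos: [0.437, 0.2439, 0.2016]
tool_rot: [0.0, 0.709, 0.705, -0.001]
contact_force: [0.9, 1.4, 0.4]
gripper_width: 0.999
```

```bash
python3 st.py; python3 -c "
from h import *
d=cap('top');crop('top',(120,150,310,300),4,'c6t.png')
"
```

```text
9.75 q [-1.04  0.27  0.49  2.05 -0.17  0.86 -0.47] p [0.437  0.2439 0.2016] F [0.95 1.37 0.43] w 0.999 tooly -0.33 z [-0.001  -0.0014 -1.    ]
```

View pics/c6t.png

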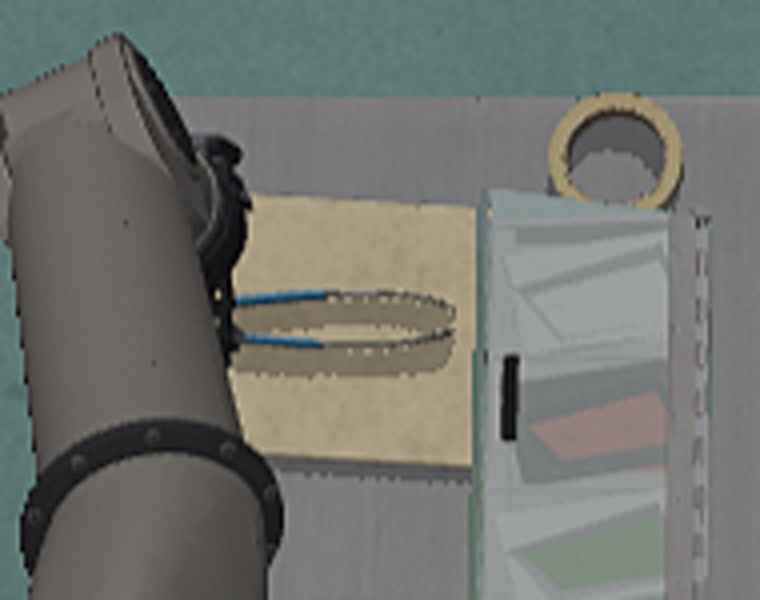

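Run:
```python
from ov import *
cap("top");cap("scene")
L=np.array([.5237,-.2586]);R=np.array([.4013,-.3659]);m=(L+R)/2+[0,.001]
over(m,np.radians(-48.8),(0,0),0,"b")
for n in("top","scene"):
  print([(round(r["score"],2),np.round(r["box"],1).tolist()) for r in models.silhouettes(n,"tin_a")])
  crop(n,(330,170,430,265) if n=="top" else (330,200,430,290),8,f"tins_{n}.png")
```

```text
[(0.96, [397.2, 240.8, 24.3, 21.2]), (0.84, [361.9, 196.1, 21.9, 25.1]), (0.74, [367.2, 280.2, 17.9, 25.0]), (0.67, [378.2, 225.6, 68.3, 69.5]), (0.6, [379.5, 217.8, 31.7, 30.3])]
[(0.95, [400.8, 245.8, 20.8, 44.2]), (0.91, [378.6, 231.6, 22.8, 33.6]), (0.82, [357.1, 227.9, 15.1, 37.7]), (0.81, [379.5, 273.5, 25.7, 48.8]), (0.77, [437.6, 240.8, 23.9, 43.6])]
```

View pics/ov_b_top.png

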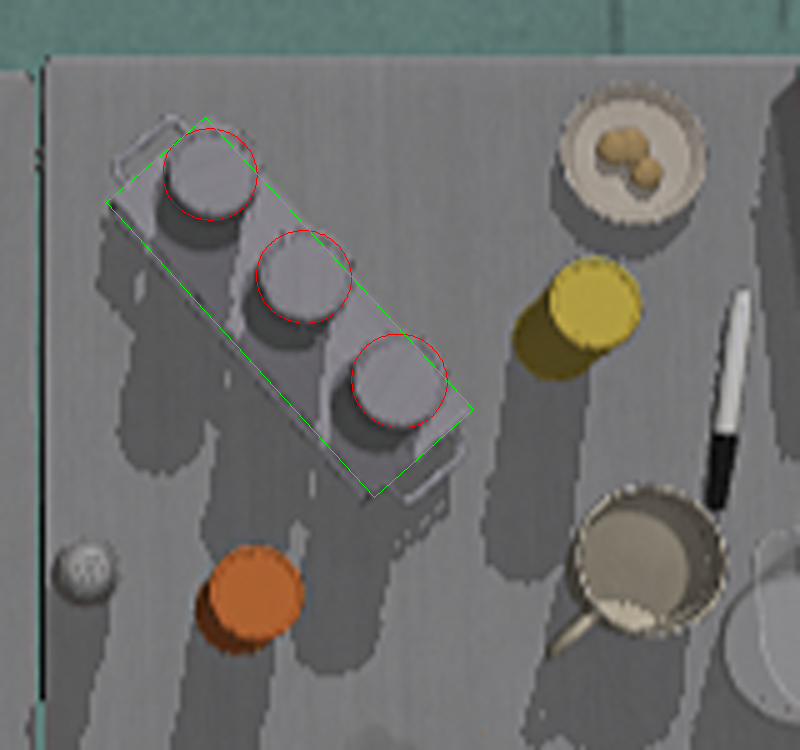

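View pics/tins_top.png

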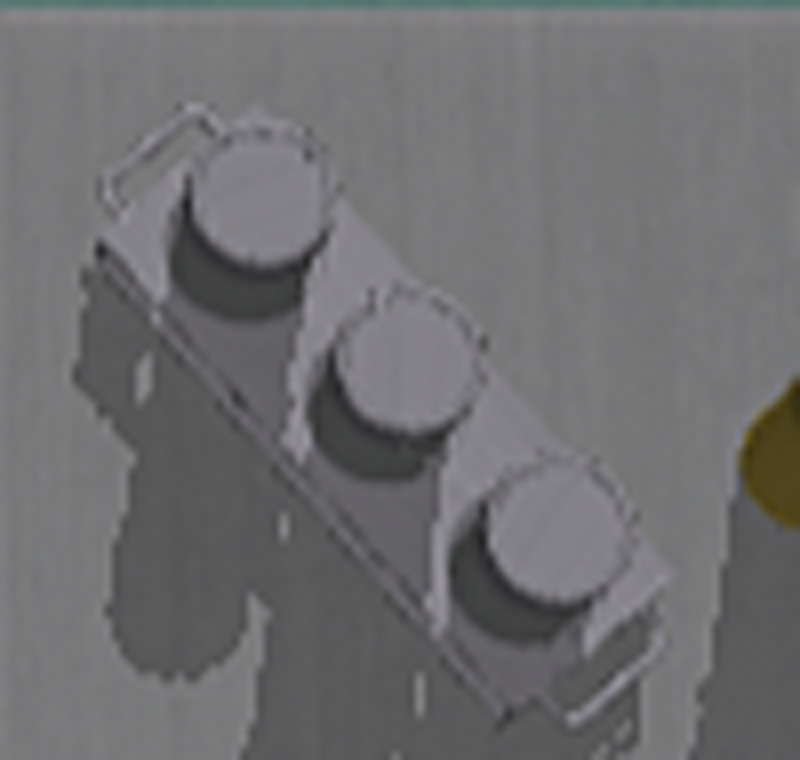

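View pics/tins_scene.png

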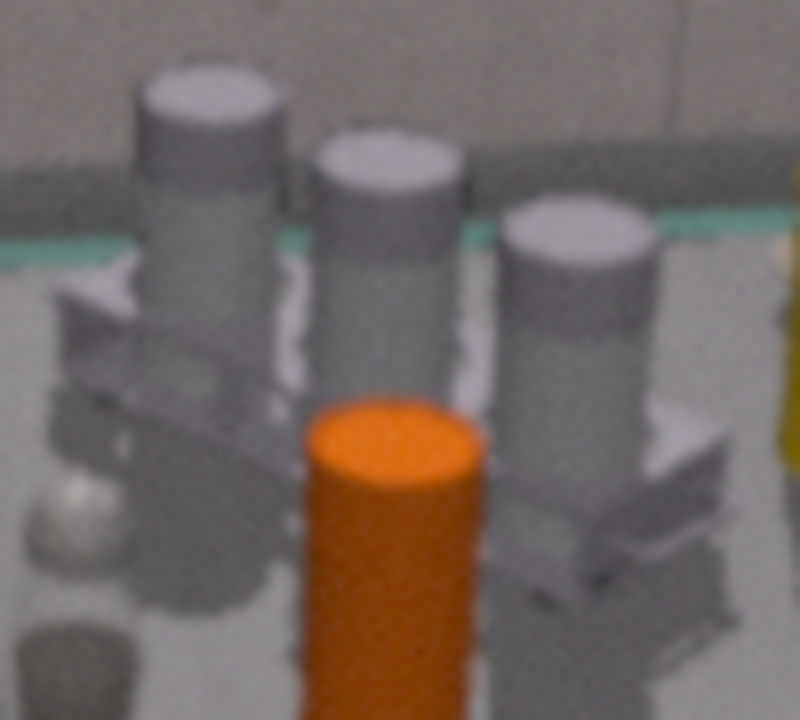

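Run:
```python
from h import *
d=cap("top")
P=[]
for c in((259,198),(408,361),(558,531)):
    p=onz(d,(c[0]+.5)/8-.5+330,(c[1]+.5)/8-.5+170,.119);P.append(p[:2]);print(p)
P=np.array(P);v=P[0]-P[2];print(P.mean(0),np.linalg.norm(v),np.degrees(np.arctan2(-v[0],v[1])))
s=cap("scene")
for ct,cs in(((259,198),(213,95)),((408,361),(388,160)),((558,531),(580,232))):
    print(tri(d,((ct[0]+.5)/8-.5+330,(ct[1]+.5)/8-.5+170),s,((cs[0]+.5)/8-.5+330,(cs[1]+.5)/8-.5+200)))
```

```text
[ 0.52311235 -0.25948218  0.119     ]
[ 0.4633079  -0.31165885  0.119     ]
[ 0.40180674 -0.3634042   0.119     ]
[ 0.46274233 -0.31151508] 0.15973364520827654 -49.413468774093495
(array([ 0.52399053, -0.26068868,  0.11531878]), np.float64(0.0017598071529202717))
(array([ 0.46410795, -0.31255261,  0.11517991]), np.float64(0.000838003570759623))
(array([ 0.40241689, -0.36449242,  0.11521386]), np.float64(0.000974009245363809))
```

>>> move_arm:
  steps: [1,0.8,-4.6,1,0,0,-4.5,1,0.8,-4.6,1,0,0,-4.5,1,0.8,-4.6,1,0,0,-4.5,1,0.8,-4.6,0,0,0,-4.5,1,0.8,-4.6,0,0,0,-4.5,1,0.8,-4.6,0,0,0,-4.5,1,0.8,-4.6,0,0,0,-4.5,1,0.8,-4.6,0,0,0,-4.5]

```text
t: 10.9
eef_pos: [0.5007, -0.1252, 0.2289]
tool_rot: [-0.0, 0.893, 0.45, -0.001]
contact_force: [0.5, 0.2, -0.0]
gripper_width: 1.0
```

```bash
python3 st.py
```

```text
10.9 q [-0.52  0.31  0.78  2.   -0.27  0.94 -0.23] p [ 0.5007 -0.1252  0.2289] F [ 0.54  0.24 -0.02] w 1.0 tooly -36.48 z [-2.6e-03 -4.0e-04 -1.0e+00]
```

>>> move_arm:
  steps: [1,0.6,-3.6,0,0,0,-3.2,1,0.6,-3.6,0,0,0,-3.2,1,0.6,-3.4,0,0,0,-3.2,1,0.46,-2.4,-1,0,0,-3.1,1,0,0,-2,0,0,0,1,0,0,0,0,0,0]

```text
t: 11.5
eef_pos: [0.5217, -0.2534, 0.1965]
tool_rot: [-0.002, 0.937, 0.349, -0.003]
contact_force: [0.7, 0.7, -0.4]
gripper_width: 1.0
```

```bash
python3 st.py
```

```text
11.5 q [-0.24  0.49  0.79  1.88 -0.42  0.95 -0.12] p [ 0.5217 -0.2534  0.1965] F [ 0.72  0.69 -0.38] w 1.0 tooly -49.11 z [-0.0073  0.0012 -1.    ]
```

>>> move_arm:
  steps: [1,0,0,-2,0,0,0,1,0,0,-2,0,0,0,1,0,0,0,0,0,0]

```text
t: 11.8
eef_pos: [0.5225, -0.2517, 0.1578]
tool_rot: [-0.002, 0.936, 0.351, -0.002]
contact_force: [-0.5, -0.3, 0.3]
gripper_width: 0.998
```

```bash
python3 st.py
```

```text
11.8 q [-0.21  0.54  0.75  1.91 -0.47  0.88 -0.08] p [ 0.5225 -0.2517  0.1578] F [-0.48 -0.32  0.28] w 0.998 tooly -48.94 z [-0.0055  0.002  -1.    ]
```

>>> move_arm:
  steps: [1,0.1,-0.75,0,0,0,-0.2,1,0,0,-1,0,0,0,1,0,0,-2,0,0,0,1,0,0,-2,0,0,0,1,0,0,-1.6,0,0,0,1,0,0,0,0,0,0]

```text
t: 12.4
eef_pos: [0.5241, -0.2605, 0.0926]
tool_rot: [-0.001, 0.937, 0.348, -0.001]
contact_force: [-0.2, -0.8, -1.1]
gripper_width: 1.003
```

```bash
python3 st.py
```

```text
12.4 q [-0.13  0.63  0.67  1.93 -0.55  0.77 -0.01] p [ 0.5241 -0.2605  0.0926] F [-0.17 -0.79 -1.08] w 1.003 tooly -49.21 z [-0.0029  0.0011 -1.    ]
```

>>> move_arm:
  steps: [0,0,0,0,0,0,0,0,0,0,0,0,0,0,0,0,0,0,0,0,0,0,0,0,0,0,0,0]
  newtons: 50

```text
t: 12.8
eef_pos: [0.5256, -0.2613, 0.0955]
tool_rot: [0.0, 0.937, 0.348, 0.001]
contact_force: [-1.7, 2.6, 6.4]
gripper_width: 0.618
```

```bash
python3 st.py; python3 -c "
from h import *
cap('scene');crop('scene',(310,150,440,250),6,'c7s.png')"
```

```text
12.8 q [-0.14  0.63  0.67  1.93 -0.55  0.77 -0.01] p [ 0.5256 -0.2613  0.0955] F [-1.69  2.6   6.37] w 0.618 tooly -49.21 z [ 1.7e-03 -2.0e-04 -1.0e+00]
```

View pics/c7s.png

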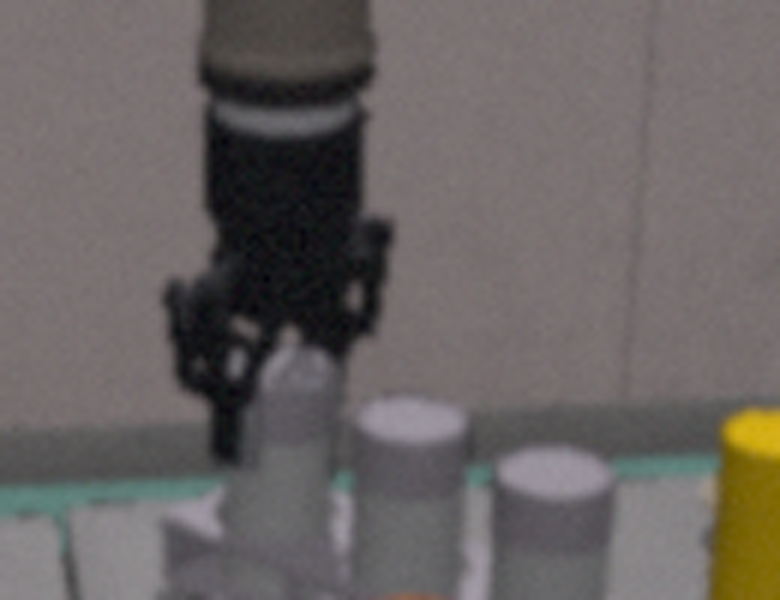

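>>> move_arm:
  steps: [-0.2,0,0,0.5,0,0,0,-0.2,0,0,2,0,0,0,-0.2,0,0,2,0,0,0,-0.2,0,0,2,0,0,0,-0.2,0,0,0,0,0,0,-0.2,0,0,0,0,0,0,-0.2,0,0,0,0,0,0]

```text
t: 13.55
eef_pos: [0.5243, -0.2602, 0.158]
tool_rot: [-0.001, 0.937, 0.349, -0.001]
contact_force: [-0.4, -0.1, -6.4]
gripper_width: 0.619
```

```bash
python3 st.py; python3 -c "
from h import *
cap('scene');crop('scene',(310,130,440,230),6,'c8s.png');print(status.get_obs()['contact_force'])
cap('scene');print(status.get_obs()['contact_force'],status.get_obs()['joint_torque'][[1,3]])"
```

```text
13.55 q [-0.19  0.55  0.75  1.9  -0.47  0.88 -0.07] p [ 0.5243 -0.2602  0.158 ] F [-0.42 -0.12 -6.37] w 0.619 tooly -49.19 z [-0.0021  0.001  -1.    ]
[-0.89104109  0.54949521 -6.42278368]
[ 0.13451795  0.06765023 -5.8291858 ] [-50.35029531 -23.43044937]
```

View pics/c8s.png

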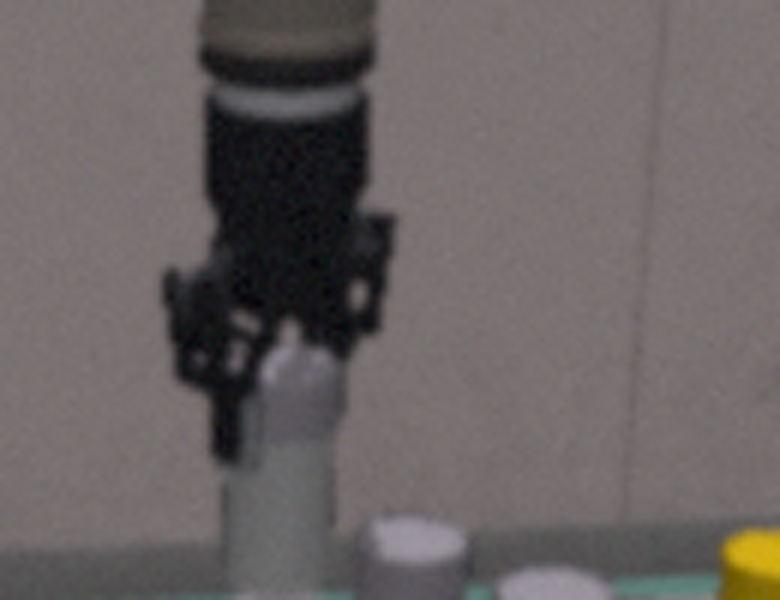

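>>> move_arm:
  steps: [-0.2,0,0,-2,0,0,0,-0.2,0,0,-2,0,0,0,-0.2,0,0,-1.5,0,0,0,-0.2,0,0,-0.6,0,0,0,-0.2,0,0,-0.3,0,0,0,-0.2,0,0,0,0,0,0]

```text
t: 14.25
eef_pos: [0.525, -0.2613, 0.0958]
tool_rot: [-0.0, 0.937, 0.348, 0.0]
contact_force: [0.7, -0.8, -5.4]
gripper_width: 0.618
```

```bash
python3 st.py
```

```text
14.25 q [-0.14  0.63  0.67  1.93 -0.55  0.77 -0.01] p [ 0.525  -0.2613  0.0958] F [ 0.67 -0.81 -5.43] w 0.618 tooly -49.24 z [ 0.e+00  3.e-04 -1.e+00]
```

>>> move_arm:
  steps: [-0.2,0,0,-0.2,0,0,0,-0.2,0,0,-0.1,0,0,0,-0.2,0,0,0,0,0,0]

```text
t: 14.55
eef_pos: [0.5255, -0.2615, 0.0954]
tool_rot: [-0.0, 0.937, 0.348, 0.001]
contact_force: [-8.9, 5.6, 24.3]
gripper_width: 0.623
```

```bash
python3 st.py
```

```text
14.55 q [-0.13  0.63  0.67  1.93 -0.56  0.77 -0.01] p [ 0.5255 -0.2615  0.0954] F [-8.89  5.56 24.33] w 0.623 tooly -49.25 z [ 0.002   0.0017 -1.    ]
```

>>> move_arm:
  steps: [-0.2,0,0,0.2,0,0,0,0.3,0,0,0,0,0,0,1,0,0,0,0,0,0,1,0,0,0,0,0,0,1,0,0,2,0,0,0,1,0,0,3,0,0,0,1,0,0,3,0,0,0,1,0,0,0,0,0,0]

```text
t: 15.35
eef_pos: [0.5273, -0.2628, 0.178]
tool_rot: [0.002, 0.937, 0.348, 0.003]
contact_force: [-0.1, -0.7, -0.3]
gripper_width: 1.003
```

```bash
python3 st.py; python3 -c "
from h import *
cap('scene');crop('scene',(310,130,440,250),6,'c9s.png');cap('top');crop('top',(310,150,470,270),5,'c9t.png')"
```

```text
15.35 q [-0.21  0.52  0.77  1.88 -0.46  0.91 -0.08] p [ 0.5273 -0.2628  0.178 ] F [-0.11 -0.69 -0.31] w 1.003 tooly -49.24 z [ 0.0065 -0.0028 -1.    ]
```

View pics/c9s.png

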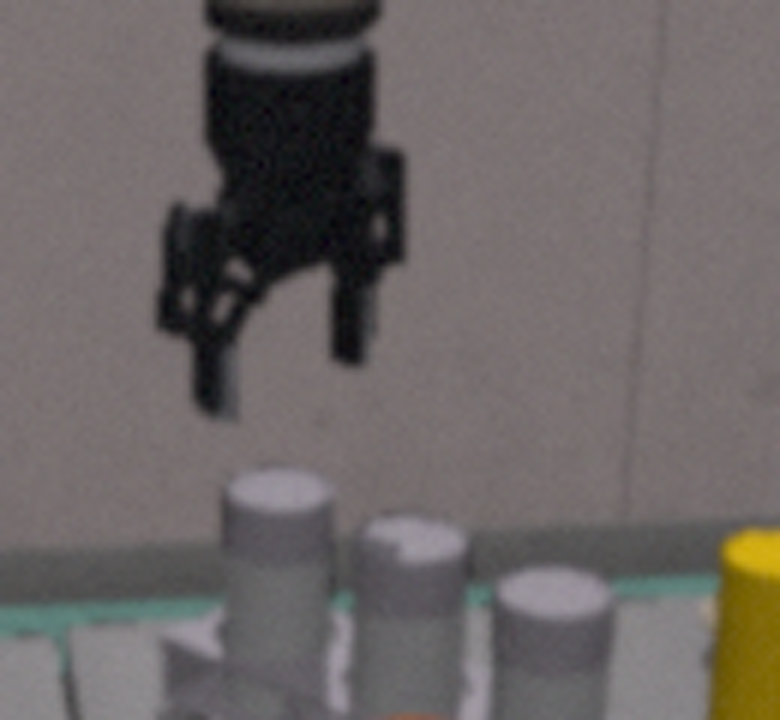

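View pics/c9t.png

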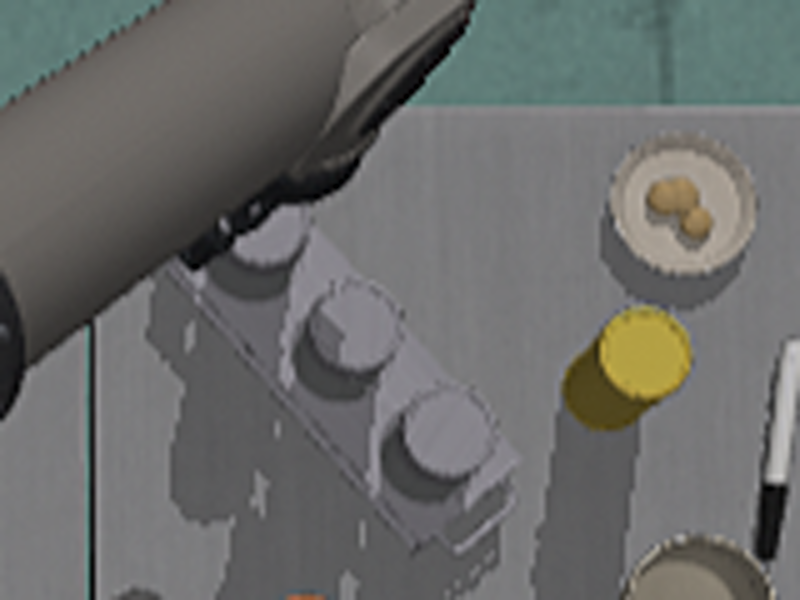

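>>> move_arm:
  steps: [1,-3.1,-2.6,0,0,0,0,1,-3.1,-2.6,0,0,0,0,1,0,0,-1,0,0,0,1,0,0,-1,0,0,0,1,0,0,0,0,0,0]

```text
t: 15.95
eef_pos: [0.4629, -0.3114, 0.152]
tool_rot: [-0.001, 0.937, 0.349, -0.001]
contact_force: [0.3, 1.2, -0.1]
gripper_width: 1.0
```

```bash
python3 st.py
```

```text
15.95 q [-0.09  0.51  0.75  1.97 -0.47  0.84  0.06] p [ 0.4629 -0.3114  0.152 ] F [ 0.25  1.16 -0.08] w 1.0 tooly -49.14 z [-0.0032  0.002  -1.    ]
```

>>> move_arm:
  steps: [1,0,0,-2,0,0,0,1,0,0,-2,0,0,0,1,0,0,-1.6,0,0,0,1,0,0,0,0,0,0,0,0,0,0,0,0,0,0,0,0,0,0,0,0,0,0,0,0,0,0,0,0,0,0,0,0,0,0]

```text
t: 16.75
eef_pos: [0.4636, -0.3133, 0.0993]
tool_rot: [0.0, 0.937, 0.349, 0.001]
contact_force: [-1.6, 0.1, 6.5]
gripper_width: 0.622
```

```bash
python3 st.py
```

```text
16.75 q [-0.03  0.59  0.68  2.   -0.54  0.74  0.12] p [ 0.4636 -0.3133  0.0993] F [-1.57  0.11  6.52] w 0.622 tooly -49.21 z [ 1.6e-03 -4.0e-04 -1.0e+00]
```

>>> move_arm:
  steps: [-0.2,0,0,0.5,0,0,0,-0.2,0,0,2,0,0,0,-0.2,0,0,2,0,0,0,-0.2,0,0,2,0,0,0,-0.2,0,0,0,0,0,0,-0.2,0,0,0,0,0,0,-0.2,0,0,0,0,0,0]

```text
t: 17.45
eef_pos: [0.4625, -0.3123, 0.1622]
tool_rot: [-0.001, 0.937, 0.349, -0.001]
contact_force: [-1.1, -0.5, -2.0]
gripper_width: 0.62
```

```bash
python3 st.py; python3 -c "
from h import *
cap('scene');crop('scene',(310,130,440,230),6,'c10s.png');print(status.get_obs()['contact_force'])
cap('scene');print(status.get_obs()['contact_force'],status.get_obs()['joint_torque'][[1,3]])"
```

```text
17.45 q [-0.1   0.5   0.77  1.96 -0.45  0.86  0.05] p [ 0.4625 -0.3123  0.1622] F [-1.13 -0.55 -2.05] w 0.62 tooly -49.19 z [-0.0016  0.001  -1.    ]
[ 0.15192593 -0.05493117 -2.80791848]
[ 0.67655557  0.7792982  -3.19348107] [-45.40365458 -22.40123034]
```

View pics/c10s.png

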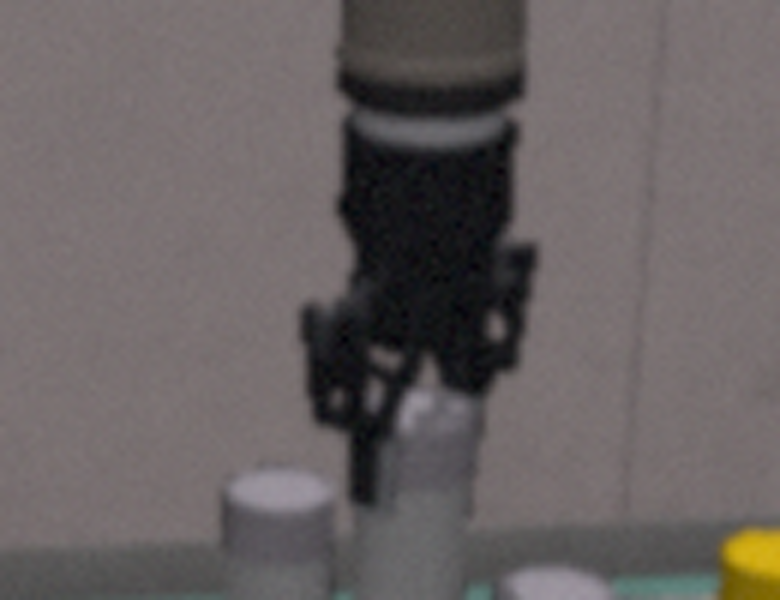

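Middle tin weighs ~2.7 N (left ~6.2 N). Lower it again to z ≈ 0.099.

>>> move_arm:
  steps: [-0.2,0,0,-2,0,0,0,-0.2,0,0,-2,0,0,0,-0.2,0,0,-1.5,0,0,0,-0.2,0,0,-0.6,0,0,0,-0.2,0,0,-0.3,0,0,0,-0.2,0,0,-0.1,0,0,0,-0.2,0,0,0,0,0,0]

```text
t: 18.25
eef_pos: [0.4623, -0.3128, 0.0994]
tool_rot: [-0.001, 0.937, 0.348, 0.0]
contact_force: [-5.4, 5.0, 10.1]
gripper_width: 0.623
```

```bash
python3 st.py
```

```text
18.25 q [-0.03  0.59  0.68  2.   -0.54  0.75  0.13] p [ 0.4623 -0.3128  0.0994] F [-5.44  5.   10.08] w 0.623 tooly -49.25 z [-9.0e-04  2.4e-03 -1.0e+00]
```

>>> move_arm:
  steps: [0.3,0,0,0,0,0,0,1,0,0,0,0,0,0,1,0,0,0,0,0,0,1,0,0,2,0,0,0,1,0,0,3,0,0,0,1,0,0,2,0,0,0,1,0,0,0,0,0,0]

```text
t: 18.95
eef_pos: [0.4647, -0.3144, 0.171]
tool_rot: [0.002, 0.937, 0.348, 0.002]
contact_force: [-0.1, -0.3, -0.1]
gripper_width: 0.998
```

```bash
python3 st.py; python3 -c "
from h import *
cap('scene');crop('scene',(310,130,440,250),6,'c11s.png')"
```

```text
18.95 q [-0.11  0.49  0.78  1.95 -0.45  0.87  0.05] p [ 0.4647 -0.3144  0.171 ] F [-0.09 -0.3  -0.1 ] w 0.998 tooly -49.22 z [ 0.005  -0.0026 -1.    ]
```

View pics/c11s.png

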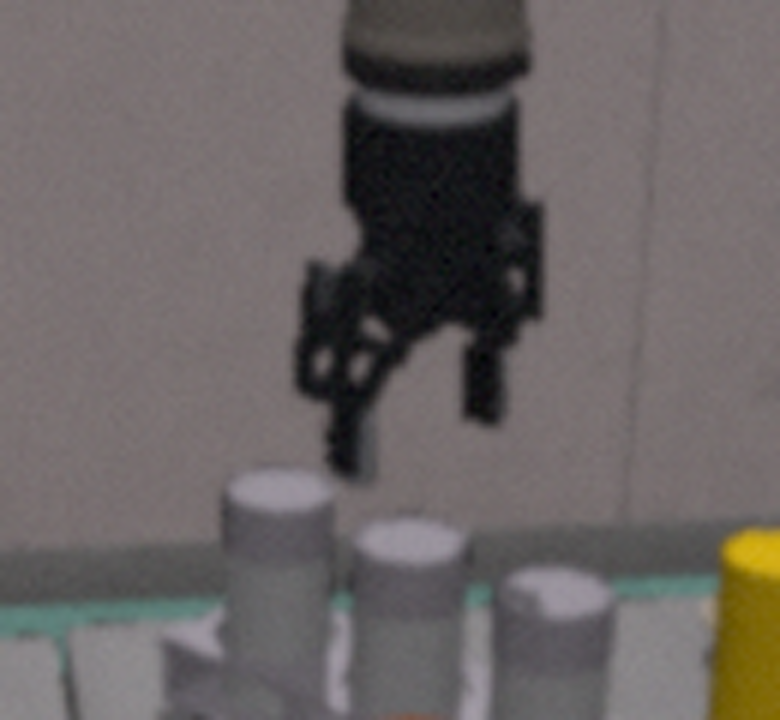

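>>> move_arm:
  steps: [1,-3,-2.5,0,0,0,0,1,-3,-2.5,0,0,0,0,1,0,0,-1,0,0,0,1,0,0,-1,0,0,0,1,0,0,0,0,0,0]

```text
t: 19.5
eef_pos: [0.403, -0.3615, 0.1462]
tool_rot: [-0.002, 0.937, 0.349, -0.001]
contact_force: [0.6, 0.5, -0.8]
gripper_width: 1.0
```

```bash
python3 st.py
```

```text
19.5 q [ 0.04  0.5   0.76  2.01 -0.47  0.82  0.2 ] p [ 0.403  -0.3615  0.1462] F [ 0.57  0.52 -0.79] w 1.0 tooly -49.15 z [-0.0027  0.0022 -1.    ]
```

>>> move_arm:
  steps: [1,-0.1,-0.1,-2,0,0,0,1,0,0,-2,0,0,0,1,0,0,-1,0,0,0,1,0,0,0,0,0,0,0,0,0,0,0,0,0,0,0,0,0,0,0,0,0,0,0,0,0,0,0,0,0,0,0,0,0,0]

```text
t: 20.3
eef_pos: [0.4026, -0.3643, 0.0993]
tool_rot: [0.0, 0.937, 0.349, 0.001]
contact_force: [-0.7, 1.1, 6.4]
gripper_width: 0.623
```

```bash
python3 st.py
```

```text
20.3 q [ 0.1   0.57  0.69  2.03 -0.54  0.72  0.27] p [ 0.4026 -0.3643  0.0993] F [-0.7   1.14  6.39] w 0.623 tooly -49.21 z [ 1.6e-03 -5.0e-04 -1.0e+00]
```

>>> move_arm:
  steps: [-0.2,0,0,0.5,0,0,0,-0.2,0,0,2,0,0,0,-0.2,0,0,2,0,0,0,-0.2,0,0,2,0,0,0,-0.2,0,0,0,0,0,0,-0.2,0,0,0,0,0,0,-0.2,0,0,0,0,0,0]

```text
t: 21.0
eef_pos: [0.4017, -0.3633, 0.1624]
tool_rot: [-0.001, 0.937, 0.349, -0.0]
contact_force: [-0.7, 0.5, -0.8]
gripper_width: 0.626
```

```bash
python3 st.py; python3 -c "
from h import *
cap('scene');crop('scene',(310,130,440,230),6,'c12s.png');print(status.get_obs()['contact_force'])
cap('scene');print(status.get_obs()['contact_force'])"
```

```text
21.0 q [ 0.02  0.47  0.78  2.   -0.44  0.84  0.19] p [ 0.4017 -0.3633  0.1624] F [-0.67  0.55 -0.78] w 0.626 tooly -49.2 z [-0.0012  0.001  -1.    ]
[ 0.09308076 -0.69539936 -1.64282009]
[-0.38347681 -0.21273507 -1.6239756 ]
```

View pics/c12s.png

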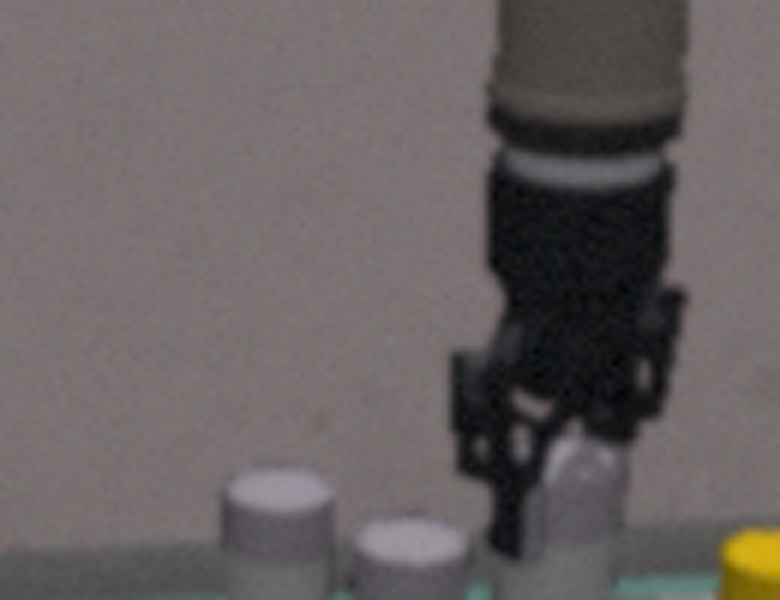

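Right ~1.4–1.6 N, middle ~2.7 N, left ~6.2 N: left is heaviest. Set this one back.

>>> move_arm:
  steps: [-0.2,0,0,-2,0,0,0,-0.2,0,0,-2,0,0,0,-0.2,0,0,-1.5,0,0,0,-0.2,0,0,-0.6,0,0,0,-0.2,0,0,-0.3,0,0,0,-0.2,0,0,-0.1,0,0,0,-0.2,0,0,0,0,0,0]

```text
t: 21.8
eef_pos: [0.4013, -0.3637, 0.0994]
tool_rot: [-0.001, 0.937, 0.348, 0.0]
contact_force: [-4.1, 5.6, 10.0]
gripper_width: 0.619
```

```bash
python3 st.py
```

```text
21.8 q [ 0.1   0.57  0.69  2.04 -0.54  0.73  0.27] p [ 0.4013 -0.3637  0.0994] F [-4.07  5.61  9.98] w 0.619 tooly -49.25 z [-5.0e-04  2.4e-03 -1.0e+00]
```

>>> move_arm:
  steps: [0.3,0,0,0,0,0,0,1,0,0,0,0,0,0,1,0,0,0,0,0,0,1,0,0,2,0,0,0,1,0,0,3,0,0,0,1,0,0,2,0,0,0,1,0,0,0,0,0,0]

```text
t: 22.5
eef_pos: [0.4035, -0.3655, 0.1709]
tool_rot: [0.002, 0.937, 0.348, 0.002]
contact_force: [-0.3, -0.0, 0.3]
gripper_width: 0.998
```

```bash
python3 st.py; python3 -c "
from h import *
cap('scene');crop('scene',(310,150,440,250),6,'c13s.png')"
```

```text
22.5 q [ 0.01  0.46  0.79  1.99 -0.44  0.85  0.19] p [ 0.4035 -0.3655  0.1709] F [-0.34 -0.04  0.32] w 0.998 tooly -49.22 z [ 0.0045 -0.003  -1.    ]
```

View pics/c13s.png

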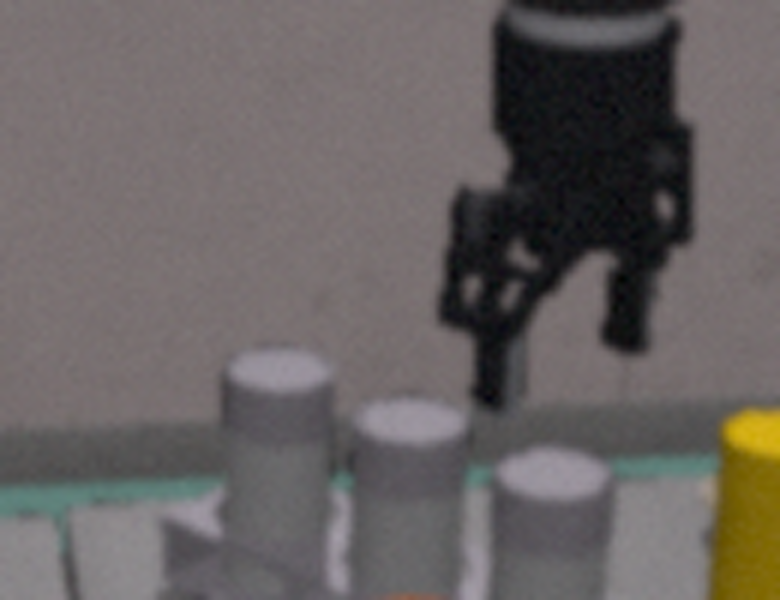

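>>> move_arm:
  steps: [1,3,2.6,0,0,0,0,1,3,2.6,0,0,0,0,1,3,2.6,0,0,0,0,1,3,2.5,0,0,0,0,1,0,0,-1,0,0,0,1,0,0,-1,0,0,0,1,0,0,0,0,0,0]

```text
t: 23.25
eef_pos: [0.5199, -0.2612, 0.1461]
tool_rot: [-0.001, 0.938, 0.348, -0.002]
contact_force: [-0.7, 0.7, 0.0]
gripper_width: 1.0
```

```bash
python3 st.py
```

```text
23.25 q [-0.19  0.56  0.74  1.91 -0.49  0.86 -0.05] p [ 0.5199 -0.2612  0.1461] F [-0.69  0.68  0.  ] w 1.0 tooly -49.29 z [-4.1e-03  8.0e-04 -1.0e+00]
```

>>> move_arm:
  steps: [1,0.45,0.05,-1,0,0,0,1,0,0,-2,0,0,0,1,0,0,-2,0,0,0,1,0,0,0,0,0,0,0,0,0,0,0,0,0,0,0,0,0,0,0,0,0,0,0,0,0,0,0,0,0,0,0,0,0,0]

```text
t: 24.05
eef_pos: [0.5269, -0.261, 0.0995]
tool_rot: [0.0, 0.937, 0.348, 0.001]
contact_force: [-2.2, 0.8, 7.0]
gripper_width: 0.623
```

```bash
python3 st.py
```

```text
24.05 q [-0.15  0.63  0.68  1.93 -0.56  0.78 -0.01] p [ 0.5269 -0.261   0.0995] F [-2.2   0.75  7.03] w 0.623 tooly -49.23 z [ 1.5e-03 -4.0e-04 -1.0e+00]
```

>>> move_arm:
  steps: [-0.2,0,0,1,0,0,0,-0.2,0,0,3,0,0,0,-0.2,0,0,3,0,0,0,-0.2,0,0,3,0,0,0,-0.2,0,0,3,0,0,0,-0.2,0,0,3,0,0,0,-0.2,0,0,2,0,0,0,-0.2,0,0,1.2,0,0,0]

```text
t: 24.85
eef_pos: [0.5265, -0.2606, 0.292]
tool_rot: [0.0, 0.937, 0.348, 0.001]
contact_force: [0.0, -0.4, -4.9]
gripper_width: 0.62
```

>>> move_arm:
  steps: [-0.2,0,0,0,0,0,0,-0.2,0,0,0,0,0,0,-0.2,0,0,0,0,0,0,-0.2,0,0,0,0,0,0,-0.2,0,0,0,0,0,0]

```text
t: 25.35
eef_pos: [0.5263, -0.2604, 0.2895]
tool_rot: [-0.0, 0.937, 0.348, -0.001]
contact_force: [-0.7, 0.6, -5.9]
gripper_width: 0.618
```

```bash
python3 st.py; python3 -c "
from h import *
cap('scene','s14.png');cap('top','t14.png');o=status.get_obs();print(o['contact_force'],o['eef_pos'],o['joint_vel'])"
```

```text
25.35 q [-0.3   0.4   0.87  1.77 -0.34  1.13 -0.18] p [ 0.5263 -0.2604  0.2895] F [-0.66  0.59 -5.92] w 0.618 tooly -49.22 z [-1.4e-03  2.0e-04 -1.0e+00]
[-0.41631513 -0.09404793 -5.64242233] [ 0.52641067 -0.26052245  0.28988026] [ 2.52025206e-04 -1.60660655e-03  1.75222599e-05 -4.11322919e-03
  2.73800845e-04  2.43697449e-03 -5.27554292e-04]
```

View pics/s14.png

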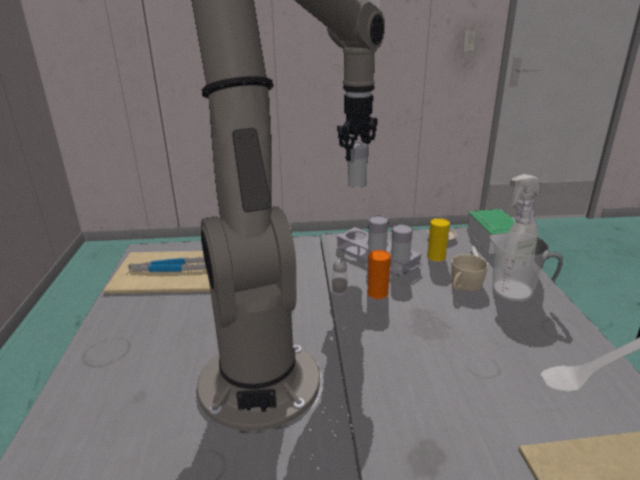

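View pics/t14.png

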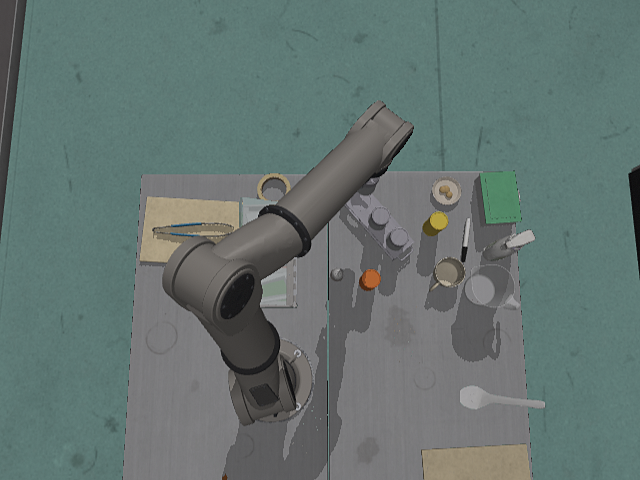

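```bash
python3 -c "
from station import order
print(order.hand_in())"
```

```text
the job is handed in; nothing more can be done
None
```

The job is handed in at about 25 s of the 72 s. The tongs are on the board and the gripper is holding the heaviest tin, the one from the left hole. `hand_in` gives no verdict, so what follows is from my own checks.

- **Tongs:** I laid them along the cutting board just left of the seasoning box and let go. The last pictures from both cameras show them lying on the board.
- **Weights by feel:** I lifted each tin clear and set it back before taking the next. The wrist force was about 6.2 N for the left tin, 2.7 N for the middle and 1.5 N for the right. Single readings scatter by about 0.6 N, far less than the gap to the left tin.
- **End state:** The left tin is held upright and still, its underside about 20 cm above the table, worked out from the tool height. The last reading was about -5.7 N. The two lighter tins stand in the rack, and the salt shaker, tape roll and dish look unmoved.
- **Checks that disagreed:**
    - The scene camera put tin tops about 4 mm lower than the text (115 mm against 119 mm), so I used the top camera with the text's height for positions.
    - The arm stopped up to 7 mm short of its target on fast moves, and I corrected for that before each grasp.
    - When I first set the left tin down, it pressed with 24 N at the wrist, well under the 120 N limit. I eased off before letting go.

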